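# Ring the tape spools on their carrier

## Robot

A 7-joint arm with a two-finger parallel gripper is mounted at the origin on a cart in front of the work surface, level with it; the furniture and walls round the work are solid. World frame = base frame: x ahead of the robot, y to its left, z up, the work surface at z = 0. Lengths are in m, angles in degrees, forces in N, time in s.
With the tool pointing down it reaches from about 0.35 to 0.775 m from the base axis. Payload 3.1 kg.
Tool frame: the origin (TCP) lies on the centre line of the jaws, within the pads' length; the fingertips stand 17 mm ahead of it and the grasp point (between the pads) lies 2 mm behind it (robot.tip_reach is the distance from the TCP to the fingertips, in m); z points along the fingers, y is the direction in which the jaws open and shut (so a half turn about z gives the same grasp; the last joint's range is limited). The gripper opens to 85 mm and grips with 20 to 120 N. Pads are 22 mm wide; open, the fingers measure 114 mm over their backs; the gripper's body (76 mm by 85 mm) begins 54 mm behind the grasp point. The pads swing forward as they close: fully open they stand 13 mm farther back than shut.
Start: joints at [-74.181, 17.813, 0.802, 86.603, -0.252, 75.585, -1.558], TCP at [0.172, 0.522, 0.248] pointing down, gripper open.
Joint ranges: [-154.91, 154.91], [-16.99, 109.72], [-72.82, 74.43], [7.12, 147.25], [-82.49, 262.49], [11.32, 116.49], [-174.64, 174.64]. Speed limits (degrees/s): [159.86, 159.86, 180, 180, 180, 180, 180].

## Interface

Orientations are given as [roll, pitch, yaw] about the fixed x, y, z axes, in that order (R = Rz(yaw) Ry(pitch) Rx(roll)).
In Python, from station import robot, fingers, vision, workorder, recognise gives the robot as it stands. Calls block until the motion is done:
- robot.move_to(position, orientation): joint-space move of the TCP to a pose.
- robot.line_to(position, orientation=None, velocity=0.15, f_stop=None): straight line of the TCP; orientation=None keeps the orientation; velocity is the mean speed in m/s. With f_stop (N) it stops when the force on the tool has changed by that much, and returns True; else False.
- robot.move_j(angles): joint-space move.
- fingers.gripper_to(opening, force=None): opening from 0.0 (shut) to 1.0 (fully open); force is the grip in N (None keeps the last); returns when the fingers have stopped.
- robot.pause(seconds).
- robot.inverse_kinematics(position, orientation): joint angles nearest the present ones, or None.
- vision.grab_frame(name): name is "side" or "top"; returns the picture (400x640x3 uint8, red, green, blue); there is no depth.
- vision.calibration(name): a dict with "mtx" (3x3 intrinsics, pixels), "k1" (the pictures are not rectified: a ray, as slopes to the right and down, at radius r is drawn at 1 + k1 r^2 times it, then the intrinsics apply), "extrinsics" (4x4, takes a point from world to camera coordinates). Camera axes: x right, y up, looking along -z (the intrinsics and any distortion apply to the point x, -y, -z); pixel columns grow to the right and rows downward; lengths in m; the calibration is good to about 2 mm. A picture is of the moment at which its call begins. calibration takes no time and is no camera call.
A pose or a line that the arm cannot do raises robot.PlanningError and nothing moves.
- workorder.close_job(): hands the job in, once; it reports no verdict.
Trained networks look in the newest picture that a camera, given by its name, has taken for a name from the list of things; names that differ only in an ending like _2 or _b are one class to them, and where a whole thing is asked for, a point or a joint stands for the part that bears it (a point fixed in the world has none). Each returns a list of dicts, best first, with "p" (0 to 1); they miss things now and then, are a little off and sometimes report something else, mostly with a low value. They report only what shows in the picture. A call takes as long as a camera call. They do not tell look-alikes from the thing itself.
- recognise(label, camera): "rect" ([centre column, centre row, width, height] in pixels, round what is visible of it).
Readings, each from a call of its own:
- robot.current_time_s(): time.
- robot.current_joint_positions(): joint angles.
- robot.current_dq(): joint speeds.
- robot.current_joint_torque(): joint torques, N m.
- robot.current_tool_pos(): TCP position.
- robot.current_eef_rot(): TCP orientation.
- robot.current_contact_force(): force on the tool from outside, world axes, zero at the start.
- robot.current_torque(): the same for the moment, N m.
- robot.current_finger_gap(): opening from 0.0 (shut) to 1.0 (fully open).
Only numpy, scipy, OpenCV 4.12 (cv2) and the standard library are available. Lean on these libraries where they do the work, as an engineer would, in place of code of your own. Each camera call takes 0.05 s, during which the arm holds its last target. There are 200 camera calls.

## Task

Roll the spool carrier along the roller track up against its end stop without lifting it on the way, then lift it off by its handle, set it down flat and wholly on the green mat, lengthwise like the mat, and let go of it. Then take the spreading pliers from their stand and use them to spread every brass snap ring by its eyes and let it close into the groove above a spool, one ring to a spindle, any spindle; never touch the rings with the gripper's fingers. Finally stand the pliers back in their stand as they were, and leave the loupe and the thread bobbin where they stand.

Things in the scene. Friction and masses are not known exactly. Their poses are not given: they have to be found in the camera images.
- track: Fixed roller track, 156 x 460 mm, aluminium rails, eight free steel rollers across it. Origin: centre of its footprint on the table; y runs along it, end stop at the -y end. Roller tops 42 mm above the table; rails reach 58 mm, the low bar at the +y end 54 mm, the end stop 74 mm. 136 mm clear between the rails.
- end_stop (a point): Centre of the rubber bumper face of the track's end stop, at roller-top height; axes as the track's. A carrier that touches it has its origin 108 mm from it, along the track's +y.
- carrier: Spool carrier on the rollers: grey base 124 x 216 x 15 mm (x, y, z), about 0.6 kg. Origin: centre of its underside. Three upright spindles at x = +24, y = +75, 0, -75 mm, each with a fixed 52 mm wide spool up to z = 45; above it a groove of 26 mm diameter, z = 45 to 56, then a head of 32 mm diameter to z = 64, tapering to 25 mm at its top, z = 69 mm.
- carrier_handle (a point): Middle of the carrier's black handle bar: 56 mm long along the carrier's x, 14 mm thick along y, 16 mm high, its top 113 mm above the carrier's underside; on two 10 mm posts.
- mat: Green setting-down mat, 190 x 310 x 3 mm, fixed on the table, long side along its y. Origin: centre of its underside.
- pliers: Spreading pliers, 154 mm tall, 0.14 kg, upright in the stand. Origin: midway between the lower ends of the two pins; z up, y across the handles. Squeezing the handles along y parts the pins mm for mm: pins centred at y = +-17 mm when relaxed, +-33 mm at the stop. Pins 5 x 5 mm, 8.5 mm long under a 14 x 12.5 mm shoulder. Dark body, 46 (x) by 40 (y) mm, at z = 70 to 88.
- pliers_grip (a point): Middle of the pliers' two black handles, 130 mm above the pin ends. Outer handle faces 62 mm apart when relaxed, 30 mm at the stop; handles 22 mm wide along x, z = 98 to 154 mm from the pin ends. A spring holds them open: 12 N at rest, 15 N at the stop; a ring adds up to 9 N.
- stand: Fixed stand for the pliers, foot 90 x 100 mm. Origin: centre of its underside, y along its slot. The slot, 28 mm (x) by 64 mm (y), is open at the top, 76 mm above the table; the pliers' body rests on its two long walls, so the pins hang 6 mm above the table (pliers' y along the slot).
- groove_a (a point): Where the centre of a seated ring lies: on the axis of the carrier's spindle at y = +75 mm, 48.5 mm above the carrier's underside. Spindles are polished, so a ring let go there draws itself into place; while it closes, its eyes swing about 6 mm forward (towards the gap), and the pliers should follow them by about 3 mm.
- groove_b (a point): Where the centre of a seated ring lies: on the axis of the carrier's spindle at y = 0 mm, 48.5 mm above the carrier's underside. Spindles are polished, so a ring let go there draws itself into place; while it closes, its eyes swing about 6 mm forward (towards the gap), and the pliers should follow them by about 3 mm.
- groove_c (a point): Where the centre of a seated ring lies: on the axis of the carrier's spindle at y = -75 mm, 48.5 mm above the carrier's underside. Spindles are polished, so a ring let go there draws itself into place; while it closes, its eyes swing about 6 mm forward (towards the gap), and the pliers should follow them by about 3 mm.
- ring_0: Brass snap ring (may be absent), 42 g, 7 mm wire, inner diameter 28 mm, lying flat. Origin: centre of the circle at mid-wire; z up, x to the gap, with an upright eye on each side. Arms hinge at the back, sprung shut: 3.5 N at an eye starts them, 9 N at 12 mm (stop about 17 mm). Passing a spindle head takes 10.5 mm or more at each eye, the head's axis about 3 mm from the origin towards the gap.
- ring_0_eye_l (a point): Top centre of the eye on the ring's +y side: hole 13 mm (x) by 10.5 mm (y) through a boss 10 mm high, top 6.5 mm above the ring's origin. At rest at x = 27, y = +17 mm from that origin; when spread it swings out and back (x = 23 mm at 9 mm outward, 20 mm at 14 mm).
- ring_0_eye_r (a point): Top centre of the eye on the ring's -y side: hole 13 mm (x) by 10.5 mm (y) through a boss 10 mm high, top 6.5 mm above the ring's origin. At rest at x = 27, y = -17 mm from that origin; when spread it swings out and back (x = 23 mm at 9 mm outward, 20 mm at 14 mm).
- ring_1: Brass snap ring (may be absent), 42 g, 7 mm wire, inner diameter 28 mm, lying flat. Origin: centre of the circle at mid-wire; z up, x to the gap, with an upright eye on each side. Arms hinge at the back, sprung shut: 3.5 N at an eye starts them, 9 N at 12 mm (stop about 17 mm). Passing a spindle head takes 10.5 mm or more at each eye, the head's axis about 3 mm from the origin towards the gap.
- ring_1_eye_l (a point): Top centre of the eye on the ring's +y side: hole 13 mm (x) by 10.5 mm (y) through a boss 10 mm high, top 6.5 mm above the ring's origin. At rest at x = 27, y = +17 mm from that origin; when spread it swings out and back (x = 23 mm at 9 mm outward, 20 mm at 14 mm).
- ring_1_eye_r (a point): Top centre of the eye on the ring's -y side: hole 13 mm (x) by 10.5 mm (y) through a boss 10 mm high, top 6.5 mm above the ring's origin. At rest at x = 27, y = -17 mm from that origin; when spread it swings out and back (x = 23 mm at 9 mm outward, 20 mm at 14 mm).
- ring_2: Brass snap ring (may be absent), 42 g, 7 mm wire, inner diameter 28 mm, lying flat. Origin: centre of the circle at mid-wire; z up, x to the gap, with an upright eye on each side. Arms hinge at the back, sprung shut: 3.5 N at an eye starts them, 9 N at 12 mm (stop about 17 mm). Passing a spindle head takes 10.5 mm or more at each eye, the head's axis about 3 mm from the origin towards the gap.
- ring_2_eye_l (a point): Top centre of the eye on the ring's +y side: hole 13 mm (x) by 10.5 mm (y) through a boss 10 mm high, top 6.5 mm above the ring's origin. At rest at x = 27, y = +17 mm from that origin; when spread it swings out and back (x = 23 mm at 9 mm outward, 20 mm at 14 mm).
- ring_2_eye_r (a point): Top centre of the eye on the ring's -y side: hole 13 mm (x) by 10.5 mm (y) through a boss 10 mm high, top 6.5 mm above the ring's origin. At rest at x = 27, y = -17 mm from that origin; when spread it swings out and back (x = 23 mm at 9 mm outward, 20 mm at 14 mm).
- loupe: Black eyepiece loupe, 40 x 40 x 28 mm, standing, bystander.
- linen_thread: Bobbin of linen thread, 33 x 33 x 42 mm, standing, bystander.
Mind the look-alikes: they are no part of the job. What is shaped like the ring_1 but red or turquoise is not meant.

How it is judged:
By the outcome, as a careful person would: the job done as asked, in the order asked, and still so for the second after the job is handed in, with the robot touching nothing.
Of ring_0, ring_1, ring_2 only 2 to 3 are there at a start; the rules pass over those that are not, and their reading is None.
At some moment in a run one of ring_0, ring_1, ring_2 may be knocked a few centimetres aside while the robot is not near it.
It also fails if it takes over 210 s, if anything falls off the work surface, if the arm or the gripper's body presses on something with over 40 N, if the wrist force passes 120 N, or if a joint passes its speed limit or range.

## Working session

There is one attempt and no reset: what is moved stays moved. The work goes in short steps, each a Python script; the robot and the scene stay as the last script left them, time stands still between calls to the robot, and variables do not carry over. Pictures are saved under pics/ and viewed, about 12 in all and at most 16, crops included, and the job is handed in when it is done.

```bash
ls; mkdir -p pics
cat > h.py <<'E'
import numpy as np, cv2
from scipy.optimize import least_squares
from station import robot, fingers, vision, workorder, recognise
def save(cam,name,box=None,scale=1):
    im=vision.grab_frame(cam)
    if box: im=im[box[1]:box[3],box[0]:box[2]]
    if scale!=1: im=cv2.resize(im,None,fx=scale,fy=scale,interpolation=cv2.INTER_CUBIC)
    cv2.imwrite('pics/'+name,im[...,::-1]); return im
def proj(cam,P):
    c=vision.calibration(cam); P=np.atleast_2d(P).astype(float)
    E=np.array(c['extrinsics']); K=np.array(c['mtx'])
    q=P@E[:3,:3].T+E[:3,3]; s=np.c_[q[:,0]/-q[:,2],q[:,1]/q[:,2]]
    s=s*(1+c['k1']*(s**2).sum(1,keepdims=True))
    return s@K[:2,:2].T+K[:2,2]
def back(cam,uv,z):
    f=lambda p: (proj(cam,[p[0],p[1],z])[0]-uv)
    return least_squares(f,[0.5,0.0]).x
def tri(obs):
    """obs: list of (cam,uv)"""
    f=lambda p: np.concatenate([proj(c,p)[0]-np.array(uv) for c,uv in obs])
    r=least_squares(f,[0.5,0,0.05]); return r.x, np.abs(r.fun).max()
E
python3 - <<'E'
from h import *
for c in ('top','side'):
    save(c,c+'0.png'); k=vision.calibration(c); E=np.array(k['extrinsics']); print(c,np.round(k['mtx'],1).tolist(),k['k1'],(-E[:3,:3].T@E[:3,3]).round(3),E[:3,:3].round(2).tolist())
    for n in ['track','carrier','carrier_handle','mat','pliers','pliers_grip','stand','ring_0','ring_0_eye_l','loupe','linen_thread','groove_a','end_stop']:
        print(n,[(np.round(d['rect']).astype(int).tolist(),round(d['p'],2)) for d in recognise(n,c)[:6]])
E
```

```text
pics
top [[458.1, 0.0, 314.9], [0.0, 458.1, 194.7], [0.0, 0.0, 1.0]] -0.04799415582703227 [0.472 0.059 1.253] [[0.01, -1.0, 0.01], [0.99, 0.01, 0.11], [-0.11, 0.01, 0.99]]
track [([262, 191, 176, 71], 0.79)]
carrier [([229, 191, 79, 48], 0.93)]
carrier_handle [([229, 193, 86, 53], 0.89)]
mat [([432, 235, 118, 77], 0.82), ([248, 255, 13, 27], 0.35), ([227, 194, 82, 52], 0.18)]
pliers [([192, 257, 38, 22], 0.88)]
pliers_grip [([188, 257, 39, 23], 0.59)]
stand [([201, 256, 43, 43], 0.9)]
ring_0 [([249, 261, 15, 14], 0.59), ([285, 136, 13, 19], 0.56), ([288, 252, 22, 22], 0.5)]
ring_0_eye_l [([337, 251, 14, 17], 0.48), ([329, 259, 11, 7], 0.46)]
loupe [([408, 175, 15, 20], 0.55), ([228, 193, 83, 47], 0.23)]
linen_thread []
groove_a [([230, 194, 85, 51], 0.88)]
end_stop [([261, 192, 173, 68], 0.98)]
side [[458.9, 0.0, 323.7], [0.0, 458.9, 199.1], [0.0, 0.0, 1.0]] -0.08283517397328734 [ 0.359 -0.988  0.978] [[0.98, -0.22, -0.01], [0.15, 0.62, 0.77], [-0.17, -0.76, 0.63]]
track [([328, 197, 84, 101], 0.73)]
carrier [([314, 170, 50, 52], 0.83)]
carrier_handle [([318, 171, 48, 54], 0.93)]
mat [([327, 320, 104, 110], 0.87)]
pliers [([262, 155, 13, 35], 0.57)]
pliers_grip [([263, 150, 14, 37], 0.57)]
stand [([286, 245, 13, 14], 0.74), ([266, 175, 24, 26], 0.71), ([326, 196, 84, 97], 0.36)]
ring_0 [([280, 220, 17, 13], 0.61), ([286, 245, 20, 15], 0.56)]
ring_0_eye_l [([281, 240, 14, 14], 0.52), ([317, 170, 47, 50], 0.51), ([288, 247, 13, 10], 0.45)]
loupe [([372, 280, 12, 16], 0.65)]
linen_thread [([373, 257, 9, 20], 0.75), ([327, 198, 86, 98], 0.33)]
groove_a [([316, 170, 45, 51], 0.64)]
end_stop [([328, 196, 84, 97], 0.73)]
```

```bash
python3 - <<'E'
from h import *
im=save('top','t1.png',(150,110,510,290),2.2)
im=save('side','s1.png',(220,110,420,390),3)
E
python3 -c "
import cv2
im=cv2.imread('pics/s1.png');print(im.shape)
cv2.imwrite('pics/s1b.png',im[:600])"
```

```text
(840, 600, 3)
```

View pics/t1.png

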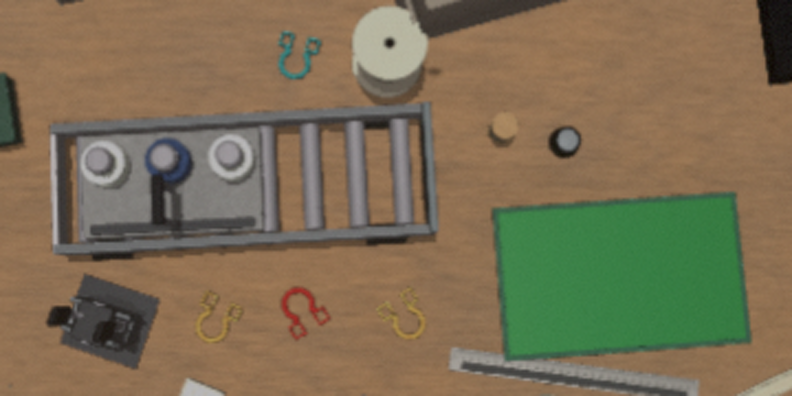

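View pics/s1b.png

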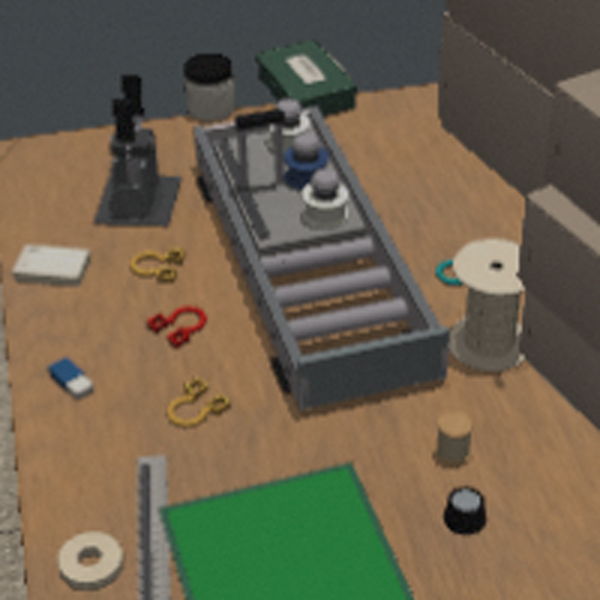

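The top picture shows two brass rings at crop (218,318) and (405,315), about full px (249,254) and (334,253). The red one at (288,252) and the turquoise one at (285,136) have the wrong colour, so they are look-alikes. The carrier is at the left (+y) end of the track, and the tall end stop is at the near, mat side (-y). Next I'll enlarge for measuring.

```bash
cat >> h.py <<'E'
def rz(a): c,s=np.cos(a),np.sin(a); return np.array([[c,-s],[s,c]])
def brass(im):
    h=cv2.cvtColor(im,cv2.COLOR_RGB2HSV).astype(int)
    return ((h[...,0]>=18)&(h[...,0]<=32)&(h[...,1]>120)&(h[...,2]>90)).astype(np.uint8)
def green(im):
    h=cv2.cvtColor(im,cv2.COLOR_RGB2HSV).astype(int)
    return ((h[...,0]>50)&(h[...,0]<80)&(h[...,1]>110)&(h[...,2]>70)).astype(np.uint8)
E
python3 - <<'E'
from h import *
T=vision.grab_frame('top');S=vision.grab_frame('side')
for n,im in(('top',T),('side',S)):
    m=green(im); k,l,st,ce=cv2.connectedComponentsWithStats(m)
    i=1+np.argmax(st[1:,4]); c=cv2.findContours((l==i).astype(np.uint8),0,1)[0][0]
    ap=cv2.approxPolyDP(cv2.convexHull(c),6,True)[:,0]; print(n,'mat',[(p.tolist(),back(n,p,0.003).round(4).tolist()) for p in ap])
    k,l,st,ce=cv2.connectedComponentsWithStats(brass(im))
    for i in range(1,k):
        if st[i,4]>12: print('brass',st[i].tolist(),ce[i].round(1),back(n,ce[i],0.005).round(4))
a=cv2.resize(T[160:225,168:278],None,fx=7,fy=7,interpolation=cv2.INTER_CUBIC); cv2.imwrite('pics/t2.png',a[...,::-1])
b=cv2.resize(S[140:240,265:385],None,fx=6,fy=6,interpolation=cv2.INTER_CUBIC); cv2.imwrite('pics/s2.png',b[...,::-1])
c=np.hstack([cv2.resize(T[235:280,238:278],None,fx=8,fy=8,interpolation=cv2.INTER_CUBIC),cv2.resize(T[235:280,310:350],None,fx=8,fy=8,interpolation=cv2.INTER_CUBIC)])
cv2.imwrite('pics/r2.png',c[...,::-1])
E
```

```text
top mat [([482, 200], [0.6029, -0.4162]), ([488, 263], [0.4299, -0.4285]), ([381, 270], [0.4087, -0.1344]), ([378, 206], [0.5825, -0.1265])]
brass [602, 122, 5, 8, 14] [603.7 125.5] [ 0.8223 -0.7795]
brass [610, 129, 30, 4, 70] [624.2 130.6] [ 0.8087 -0.8405]
brass [321, 241, 22, 23, 145] [333.4 252.9] [ 0.4534 -0.0051]
brass [239, 242, 21, 24, 139] [247.5 255.1] [0.4445 0.2273]
side mat [([336, 265], [0.5844, -0.1203]), ([375, 352], [0.6074, -0.4163]), ([304, 373], [0.4307, -0.4319]), ([275, 280], [0.406, -0.1364])]
brass [263, 192, 19, 11, 82] [271.8 197.4] [0.4472 0.2258]
brass [276, 235, 21, 17, 116] [284.6 244.2] [ 0.4541 -0.0052]
```

View pics/t2.png

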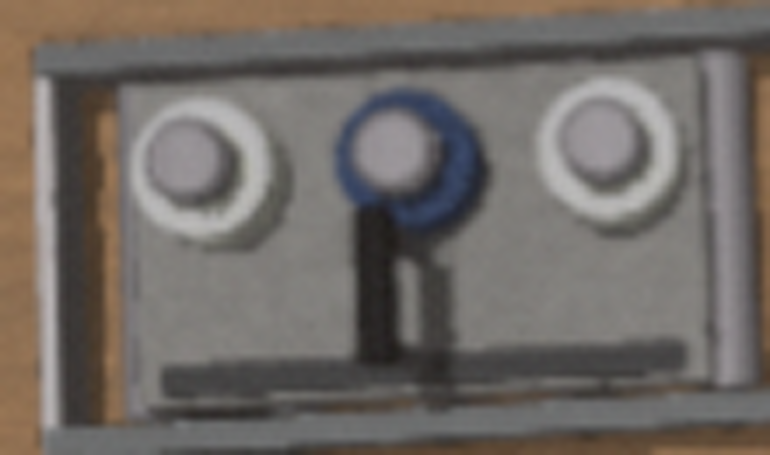

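View pics/s2.png

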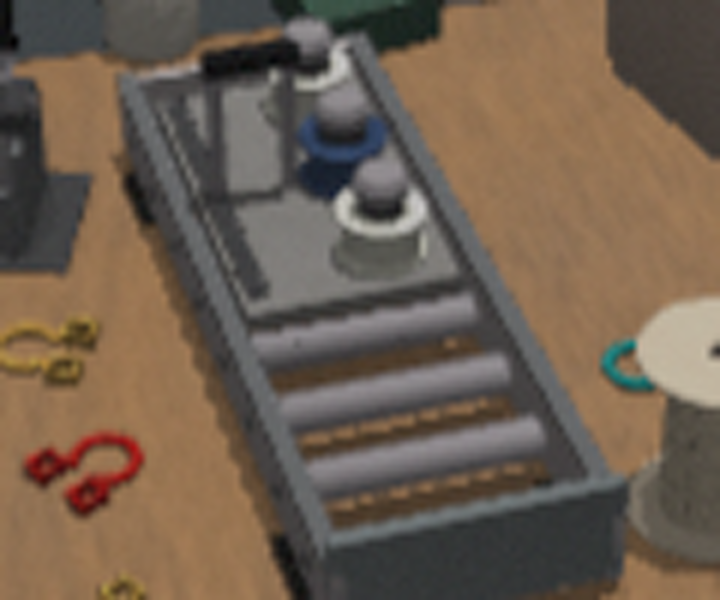

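View pics/r2.png

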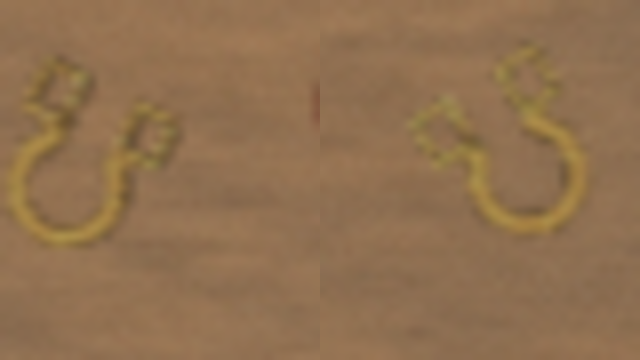

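The top crop shows head centres at about (188,160), (397,150), (602,140) and handle bar ends at (375,203) and (378,362). The side crop shows the bar centre at (250,57). The end stop is confirmed as the tall plate at the near end, and both brass rings are confirmed.

Run:
```python
from h import *
ft=lambda u,v:np.array([168+(u+.5)/7-.5,160+(v+.5)/7-.5]); fs=lambda u,v:np.array([265+(u+.5)/6-.5,140+(v+.5)/6-.5])
for n,t,s,z in [('headA',(188,160),(307,38),.106),('headB',(397,150),(342,108),.106),('headC',(602,140),(381,183),.106)]:
    print(n,back('top',ft(*t),z).round(4),back('side',fs(*s),z-.003).round(4),tri([('top',ft(*t)),('side',fs(*s))]))
for n,t,s,z in [('spA',(201,166),(325,68),.087),('spB',(409,160),(343,131),.087),('spC',(609,152),(381,209),.087)]:
    print(n,back('top',ft(*t),z).round(4),back('side',fs(*s),z).round(4))
print('bar ends top',back('top',ft(375,203),.155),back('top',ft(378,362),.155))
print('bar ctr side',back('side',fs(250,57),.147),tri([('top',ft(376.5,282)),('side',fs(250,57))]))
# rails top z .058 : left-end bar corners etc
for uv in [(52,128),(430,103),(55,253),(436,235)]:
    print('track',back('top',np.array([150,110])+(np.array(uv)+.5)/2.2-.5,.058).round(4))
for uv in [(120,85),(705,55),(135,415),(710,385)]: print('base',back('top',ft(*uv),.057).round(4))
```

```text
headA [0.627 0.353] [0.6282 0.3543] (array([0.62755765, 0.35363769, 0.10345074]), np.float64(0.1423234932552191))
headB [0.6316 0.2775] [0.6322 0.2781] (array([0.63208364, 0.27804569, 0.10303334]), np.float64(0.038127715014013575))
headC [0.6362 0.2035] [0.637  0.2021] (array([0.63710635, 0.20406645, 0.10152579]), np.float64(0.11479295331304229))
spA [0.6274 0.353 ] [0.6366 0.3445]
spB [0.6306 0.2766] [0.6327 0.2783]
spC [0.6345 0.2032] [0.6365 0.2   ]
bar ends top [0.60621781 0.27512833] [0.55128037 0.27218571]
bar ctr side [0.5800319  0.27524045] (array([0.57976203, 0.27519346, 0.14703304]), np.float64(0.07754362779121493))
track [0.6715 0.4229]
track [ 0.7082 -0.0315]
track [0.5214 0.4124]
track [ 0.5489 -0.0394]
base [0.6618 0.3926]
base [0.6762 0.1717]
base [0.5373 0.3815]
base [0.5515 0.1669]
```

Run:
```python
from h import *
print(robot.current_time_s(),robot.current_eef_rot(),robot.tip_reach)
T=vision.grab_frame('top');S=vision.grab_frame('side')
a=cv2.resize(T[228:285,165:235],None,fx=9,fy=9,interpolation=cv2.INTER_CUBIC)[:, :420*9//9]
a=cv2.resize(T[232:280,168:218],None,fx=8,fy=8,interpolation=cv2.INTER_CUBIC)
b=cv2.resize(S[132:187,244:292],None,fx=8,fy=8,interpolation=cv2.INTER_CUBIC)[:440]
c=np.zeros((440,a.shape[1]+b.shape[1],3),np.uint8); c[:a.shape[0],:a.shape[1]]=a; c[:,a.shape[1]:]=b
cv2.imwrite('pics/p1.png',c[...,::-1])
for p,y in [((.5797,.275,.2),3.5),((.59,.1,.2),3.5),((.4786,-.2784,.2),4.2),((.44,.32,.2),0),((.6,-.2,.2),4.2),((.38,.1,.1),0)]:
    for yy in (y,y+180):
        q=robot.inverse_kinematics(p,[180,0,yy]); print(p,yy,None if q is None else np.round(q,0))
```

```text
1.6 [ 1.79998939e+02 -8.90960194e-04  1.61798330e+02] 0.017
(0.5797, 0.275, 0.2) 3.5 [-49.  33.  36.  76. -20.  77. -99.]
(0.5797, 0.275, 0.2) 183.5 [-35.  30.  13.  76.  -7.  75.  72.]
(0.59, 0.1, 0.2) 3.5 [-38.  29.  40.  84. -19.  74. -83.]
(0.59, 0.1, 0.2) 183.5 [-28.  26.  24.  84. -11.  72.  91.]
(0.4786, -0.2784, 0.2) 4.2 [ -8.  26.  52.  92. -21.  72. -39.]
(0.4786, -0.2784, 0.2) 184.2 [-17.  34.  70.  92. -33.  77. 152.]
(0.44, 0.32, 0.2) 0 [ -63.   21.   34.   93.  -12.   70. -117.]
(0.44, 0.32, 0.2) 180 [-45.  19.   9.  92.  -3.  69.  55.]
(0.6, -0.2, 0.2) 4.2 [-19.  42.  65.  78. -38.  82. -42.]
(0.6, -0.2, 0.2) 184.2 [-14.  37.  52.  78. -29.  79. 132.]
(0.38, 0.1, 0.1) 0 [-50.  10.  37. 122.  -8.  50. -99.]
(0.38, 0.1, 0.1) 180 [-41.   9.  26. 122.  -5.  50.  78.]
```

View pics/p1.png

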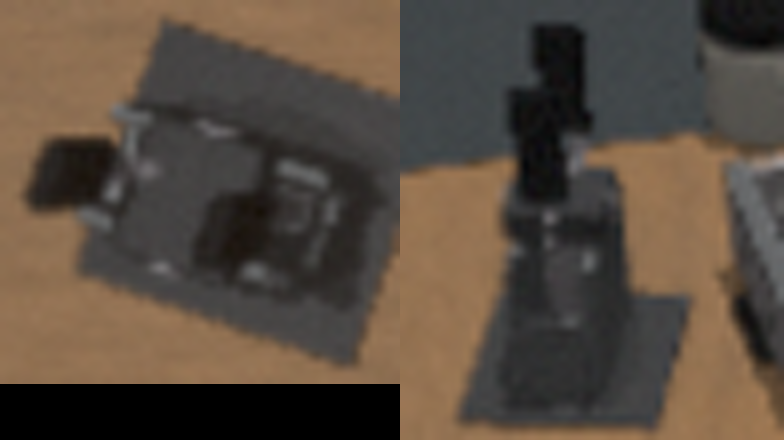

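In the left half (top view), the stand foot corners are at (165,20), (80,268), (355,362), with the black handles at (70,175) and (235,225). In the right half (side view), the foot corners are at (460,418), (655,425), (690,297), with handle tops at (558,27) and (543,92).

Run:
```python
from h import *
ft=lambda u,v:np.array([168+(u+.5)/8-.5,232+(v+.5)/8-.5]); fs=lambda u,v:np.array([244+(u-400+.5)/8-.5,132+(v+.5)/8-.5])
for z in (.003,.006,.01):
  print(z,[back('top',ft(*p),z).round(4).tolist() for p in [(165,20),(80,268),(355,362)]],[back('side',fs(*p),z).round(4).tolist() for p in [(460,418),(655,425),(690,297)]])
L=np.array([[45,50],[-45,50],[-45,-50]])/1e3  # top pts: guess +y toward left
def res(p,use):
    q=p[:2]+L@rz(p[2]).T; r=[]
    if 't' in use: r.append((proj('top',np.c_[q,[p[3]]*3])-np.array([ft(165,20),ft(80,268),ft(355,362)])).ravel())
    L2=np.array([[-45,-50],[45,-50]])/1e3
    if 's' in use:
        L2=np.array([[-45,-50],[45,-50]])/1e3; q2=p[:2]+L2@rz(p[2]).T
        S2=[fs(460,418),fs(655,425)]
        r.append((proj('side',np.c_[q2,[p[3]]*2])-np.array(S2)).ravel())
    return np.concatenate(r)
for u in ('t','ts'):
    s=least_squares(lambda p:np.r_[res(p,u),(p[3]-.005)*300],[.44,.35,-.3,.005]); print(u,s.x.round(4),np.degrees(s.x[2]),np.abs(s.fun).max())
print('h1 outer top mid',back('top',ft(37,172),.16),'h2 inner top',back('top',ft(203,227),.16))
print('side handle tops',back('side',fs(558,27),.16),back('side',fs(543,92),.16))
```

```text
0.003 [[0.4989, 0.3907], [0.4148, 0.4162], [0.3849, 0.3219]] [[0.3863, 0.3208], [0.4694, 0.2957], [0.4987, 0.3879]]
0.006 [[0.4988, 0.3899], [0.4149, 0.4154], [0.3851, 0.3213]] [[0.3862, 0.3167], [0.469, 0.2917], [0.4982, 0.3837]]
0.01 [[0.4987, 0.3888], [0.4151, 0.4142], [0.3854, 0.3204]] [[0.3861, 0.3114], [0.4686, 0.2865], [0.4977, 0.3781]]
t [ 0.4424  0.3555 -0.2984  0.0048] -17.09445990828478 0.4541484933756408
ts [ 0.4424  0.3555 -0.2983  0.0041] -17.090346885084106 0.5061986695460803
h1 outer top mid [0.44996316 0.38537625] h2 inner top [0.43457752 0.33531919]
side handle tops [0.45064139 0.37725073] [0.43828828 0.32688602]
```

Run:
```python
from h import *
robot.move_to([.38,.10,.06],[180,0,180])
for o in (1.0,.73,.55,.353,.2):
    fingers.gripper_to(o)
    r=robot.line_to([.38,.10,.005],velocity=.04,f_stop=3); print(o,r,np.round(robot.current_tool_pos(),4),round(robot.current_finger_gap(),3))
    robot.line_to([.38,.10,.04],velocity=.2)
print(robot.current_time_s())
robot.line_to([.38,.10,.25],velocity=.3)
fingers.gripper_to(.5)
yw=183.5
robot.move_to([.5797,.275,.23],[180,0,yw])
robot.line_to([.5797,.275,.145],velocity=.12,f_stop=4)
fingers.gripper_to(.21)
print(robot.current_tool_pos(),robot.current_contact_force(),robot.current_time_s(),np.round(robot.current_joint_positions()))
```

```text
1.0 False [0.3803 0.1001 0.0052] 1.001
0.73 True [0.3797 0.0999 0.0114] 0.729
0.55 True [0.3798 0.0999 0.0145] 0.549
0.353 True [0.3799 0.1    0.0166] 0.351
0.2 True [0.3799 0.1    0.0173] 0.201
10.5083
[0.57992461 0.27509316 0.1454125 ] [ 0.09324618  1.01518209 -0.36434301] 13.9833 [-44.  34.  26.  80. -15.  69.  78.]
```

Run:
```python
from h import *
a=np.radians(3.5); d=np.array([np.sin(a),-np.cos(a),0]); p0=np.array([.5797,.275,.145])
r=robot.line_to(p0+.235*d,velocity=.07,f_stop=4)
p=np.array(robot.current_tool_pos()); print(r,p,(p-p0)@d,robot.current_contact_force())
robot.pause(.3); print(robot.current_contact_force(),robot.current_time_s())
save('top','t3.png',(150,150,390,260),3.2)
```

```text
True [0.59089206 0.08198227 0.14463694] 0.19334097359929744 [-0.49509039  0.86025974 -1.06521569]
[0.12399377 0.51694513 0.24811495] 16.7
```

View pics/t3.png

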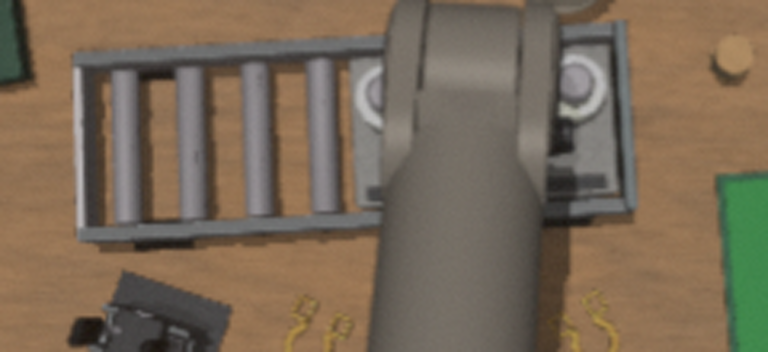

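Run:
```python
from h import *
a=np.radians(3.5); d=np.array([np.sin(a),-np.cos(a),0]); p0=np.array([.5797,.275,.145])
for f in (6,6):
    r=robot.line_to(p0+.215*d,velocity=.02,f_stop=f)
    p=np.array(robot.current_tool_pos()); print(r,(p-p0)@d,robot.current_contact_force())
    robot.pause(.2); print(robot.current_contact_force(),robot.current_time_s())
```

```text
True 0.19327485908828435 [-0.22625209 -0.27284536 -0.54731347]
[ 0.13051235 -0.54244348  0.22801298] 17.3833
True 0.1932058100738817 [-0.29006176 -0.03144657  0.40014537]
[-0.32833184 -0.04330322 -0.69321512] 18.0583
```

Run:
```python
from h import *
a=np.radians(3.5); d=np.array([np.sin(a),-np.cos(a),0]); p0=np.array([.5797,.275,.145])
for s in (.1945,.196,.198,.2):
    r=robot.line_to(p0+s*d,velocity=.01,f_stop=12)
    p=np.array(robot.current_tool_pos()); print(r,s,(p-p0)@d,robot.current_contact_force(),robot.current_time_s())
    if r: break
```

```text
False 0.1945 0.19345225883685938 [-1.7382805   3.33842682 -0.84658749] 18.6417
False 0.196 0.19385378699078135 [-2.17068488  4.86770546 -0.28408918] 18.9417
False 0.198 0.1942870198915286 [-1.97740695  6.14914306  1.76330963] 19.2917
False 0.2 0.19477532926372043 [-3.20900761  8.4678035   3.95027934] 19.6417
```

Run:
```python
from h import *
a=np.radians(3.5); d=np.array([np.sin(a),-np.cos(a),0]); p0=np.array([.5797,.275,.145])
robot.line_to(p0+.1938*d,velocity=.02)
print((np.array(robot.current_tool_pos())-p0)@d,robot.current_contact_force())
fingers.gripper_to(.1,100); p=np.array(robot.current_tool_pos()); print(p,(p-p0)@d,robot.current_finger_gap(),robot.current_contact_force())
h=p0+.1938*d
robot.line_to([h[0],h[1],.26],velocity=.12); print('lift',robot.current_tool_pos(),robot.current_contact_force(),robot.current_torque())
robot.line_to([.4786,-.2784,.26],[180,0,184.2],velocity=.22)
robot.line_to([.4786,-.2784,.118],velocity=.12)
r=robot.line_to([.4786,-.2784,.100],velocity=.02,f_stop=5); print(r,robot.current_tool_pos(),robot.current_contact_force(),robot.current_time_s(),np.round(robot.current_joint_positions()))
```

```text
0.19343232734442417 [-1.23505758  3.81073165  0.49907228]
[0.59158516 0.08366033 0.14560345] 0.191708355845072 0.14580903682934937 [-1.68451587  6.26741975  3.34665581]
lift [0.59077495 0.08111315 0.25866804] [-0.25991159  0.11163169 -5.9780954 ] [0.01292967 0.18275553 0.02888198]
True [ 0.47873529 -0.27858169  0.10639375] [ 0.42833137 -0.3267911   5.55965948] 25.2417 [  3.  28.  35.  98. -18.  59. 138.]
```

Run:
```python
from h import *
fingers.gripper_to(.45,40)
robot.line_to([.4786,-.2784,.25],velocity=.2)
robot.move_to([.42,.15,.28],[180,0,180])
save('top','t4.png',(340,140,540,290),4)
S=vision.grab_frame('side');b=cv2.resize(S[220:390,250:400],None,fx=3.5,fy=3.5,interpolation=cv2.INTER_CUBIC)
cv2.imwrite('pics/s4.png',b[...,::-1]); print(robot.current_time_s())
```

```text
28.175
```

View pics/t4.png

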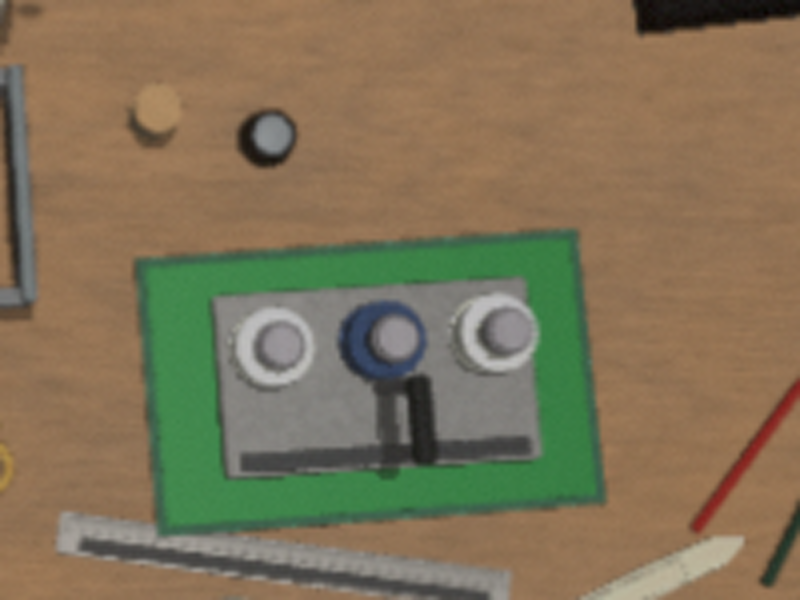

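View pics/s4.png

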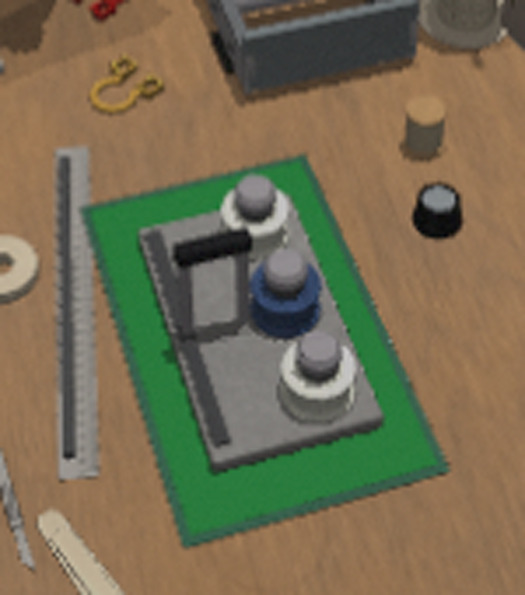

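The carrier is flat, wholly on the green mat and lengthwise. Top head centres are (280,345), (397,338), (508,331); side head centres are (256,199), (287,270), (320,354). Next I'll fit the rings and measure the spindles.

```bash
cat >> h.py <<'E'
def ringpolys(p):
    R=rz(p[2]); t=np.radians(np.linspace(45,315,60)); arc=17.5*np.c_[np.cos(t),np.sin(t)]
    up=np.r_[[[20,15.5]],arc,[[20,-15.5]]]
    o=np.array([[8.5,7.25],[-8.5,7.25],[-8.5,-7.25],[8.5,-7.25]]); i=np.array([[6.5,5.25],[-6.5,5.25],[-6.5,-5.25],[6.5,-5.25]])
    w=lambda q,z:np.c_[p[:2]+(q/1e3)@R.T,np.full(len(q),z)]
    return w(up,.0045),[w(o+[27,s*17],.009) for s in(1,-1)],[w(i+[27,s*17],.0085) for s in(1,-1)]
def render(cam,p,box,K=6):
    x0,y0,x1,y1=box; m=np.zeros(((y1-y0)*K,(x1-x0)*K),np.float32)
    tp=lambda P:np.round(((proj(cam,P)-[x0,y0]+.5)*K-.5)*16).astype(np.int32)
    wire,o,i=ringpolys(p); f=np.linalg.norm(proj(cam,[p[0],p[1],.005])-proj(cam,[p[0]+.007,p[1],.005]))
    cv2.polylines(m,[tp(wire)],False,1.,max(1,int(round(f*K))),cv2.LINE_AA,4)
    for q in o: cv2.fillPoly(m,[tp(q)],1.,cv2.LINE_AA,4)
    for q in i: cv2.fillPoly(m,[tp(q)],.1,cv2.LINE_AA,4)
    return cv2.GaussianBlur(cv2.resize(m,None,fx=1/K,fy=1/K,interpolation=cv2.INTER_AREA),(0,0),.5)
def rings(im,cam):
    k,l,st,ce=cv2.connectedComponentsWithStats(cv2.dilate(brass(im),np.ones((3,3))))
    return [ce[i] for i in range(1,k) if st[i,4]>60]
def fitring(cams,ims,xy):
    """fit x,y,yaw by correlation in the given cameras"""
    from scipy.optimize import minimize
    D=[]
    for c,im in zip(cams,ims):
        u=proj(c,[xy[0],xy[1],.005])[0].round().astype(int); b=(u[0]-18,u[1]-18,u[0]+19,u[1]+19)
        f=im[b[1]:b[3],b[0]:b[2]].astype(float); s=(f[...,0]+f[...,1])/2-f[...,2]; D.append((c,b,s-np.median(s)))
    def cost(p): return -sum(np.corrcoef(render(c,p,b).ravel(),s.ravel())[0,1] for c,b,s in D)/len(D)
    best=None
    for a in np.radians(np.arange(-180,180,30)):
        x0=np.r_[np.array(xy)-rz(a)@[.010,0],a]
        r=minimize(cost,x0,method='Nelder-Mead',options=dict(initial_simplex=x0+np.array([[0,0,0],[.005,0,0],[0,.005,0],[0,0,.25]]),xatol=1e-4,fatol=1e-5))
        if best is None or r.fun<best.fun: best=r
    return best.x,-best.fun
E
python3 - <<'E'
from h import *
T=vision.grab_frame('top');S=vision.grab_frame('side')
for c in rings(T,'top'):
    xy=back('top',c,.005)
    if not(.3<xy[0]<.75 and -.5<xy[1]<.5): continue
    for cs,ims in((['top'],[T]),(['side'],[S]),(['top','side'],[T,S])):
        x,v=fitring(cs,ims,xy); print(cs,x[:2].round(4),np.degrees(x[2]).round(1),round(v,3))
ft=lambda u,v:np.array([340+(u+.5)/4-.5,140+(v+.5)/4-.5]); fs=lambda u,v:np.array([250+(u+.5)/3.5-.5,220+(v+.5)/3.5-.5])
for n,t,s in [('A',(280,345),(256,199)),('B',(397,338),(287,270)),('C',(508,331),(320,354))]:
    print(n,back('top',ft(*t),.067).round(4),back('side',fs(*s),.064).round(4),tri([('top',ft(*t)),('side',fs(*s))])[0].round(4))
h=np.array([.4786,-.2784])
for y in (75,0,-75): print('expected',(h+rz(np.radians(4.2))@[.052,y/1e3]).round(4))
E
```

```text
Traceback (most recent call last):
  File "h.py", line 57, in fitring
    r=minimize(cost,x0,method='Nelder-Mead',options=dict(initial_simplex=x0+np.array([[0,0,0],[.005,0,0],[0,.005,0],[0,0,.25]]),xatol=1e-4,fatol=1e-5))
  File "h.py", line 53, in cost
    def cost(p): return -sum(np.corrcoef(render(c,p,b).ravel(),s.ravel())[0,1] for c,b,s in D)/len(D)
                         ~~~^^^^^^^^^^^^^^^^^^^^^^^^^^^^^^^^^^^^^^^^^^^^^^^^^^^^^^^^^^^^^^^^^^
  File "h.py", line 53, in <genexpr>
    def cost(p): return -sum(np.corrcoef(render(c,p,b).ravel(),s.ravel())[0,1] for c,b,s in D)/len(D)
                                         ~~~~~~^^^^^^^
  File "h.py", line 41, in render
    for q in i: cv2.fillPoly(m,[tp(q)],.1,cv2.LINE_AA,4)
                                ~~^^^
  File "h.py", line 37, in <lambda>
    tp=lambda P:np.round(((proj(cam,P)-[x0,y0]+.5)*K-.5)*16).astype(np.int32)
                           ~~~~^^^^^^^
  File "h.py", line 10, in proj
    c=vision.calibration(cam); P=np.atleast_2d(P).astype(float)
ValueError: time passes only in moves, steps and waits
```

```bash
sed -i "s/c=vision.calibration(cam); P=/c=CAL.setdefault(cam,None) or CAL.update({cam:vision.calibration(cam)}) or CAL[cam]; P=/; s/^def save/CAL={}\ndef save/" h.py
cat > m.py <<'E'
from h import *
T=vision.grab_frame('top');S=vision.grab_frame('side')
for c in rings(T,'top'):
    xy=back('top',c,.005)
    if not(.3<xy[0]<.75 and -.5<xy[1]<.5): continue
    for cs,ims in((['top'],[T]),(['side'],[S]),(['top','side'],[T,S])):
        x,v=fitring(cs,ims,xy); print(cs,x[:2].round(4),np.degrees(x[2]).round(1),round(v,3))
E
timeout 500 python3 m.py
python3 - <<'E'
from h import *
ft=lambda u,v:np.array([340+(u+.5)/4-.5,140+(v+.5)/4-.5]); fs=lambda u,v:np.array([250+(u+.5)/3.5-.5,220+(v+.5)/3.5-.5])
for n,t,s in [('A',(280,345),(256,199)),('B',(397,338),(287,270)),('C',(508,331),(320,354))]:
    print(n,back('top',ft(*t),.067).round(4),back('side',fs(*s),.064).round(4),tri([('top',ft(*t)),('side',fs(*s))])[0].round(4))
h=np.array([.4786,-.2784])
for y in (75,0,-75): print('expected',(h+rz(np.radians(4.2))@[.052,y/1e3]).round(4))
E
```

```text
['top'] [0.4913 0.2293] -254.4 0.352
['side'] [0.438  0.2317] -22.7 0.362
['top', 'side'] [0.4932 0.2306] 106.3 0.247
['top'] [ 0.4446 -0.0106] 33.7 0.902
['side'] [ 0.4456 -0.0106] 33.3 0.788
['top', 'side'] [ 0.445  -0.0107] 32.6 0.84
A [ 0.5261 -0.1994] [ 0.5268 -0.2061] [ 0.5272 -0.2013  0.0585]
B [ 0.5315 -0.2761] [ 0.5337 -0.2765] [ 0.5326 -0.277   0.0646]
C [ 0.5369 -0.3495] [ 0.5386 -0.3521] [ 0.5381 -0.3511  0.0627]
expected [ 0.525  -0.1998]
expected [ 0.5305 -0.2746]
expected [ 0.536  -0.3494]
```

Spindles are measured as A≈(.526,-.200), B≈(.5315,-.2755), C≈(.537,-.350), and both views and the expected values agree to about 2 mm. Next I'll take the pliers.

```bash
python3 - <<'E'
from h import *
yw=162.7; P=[.4424,.3555]
fingers.gripper_to(1.0)
robot.move_to(P+[.25],[180,0,yw])
r=robot.line_to(P+[.128],velocity=.12,f_stop=6); print(r,robot.current_tool_pos())
f0=np.array(robot.current_contact_force())
fingers.gripper_to(.69,40); robot.pause(.2)
print(robot.current_finger_gap(),np.array(robot.current_contact_force())-f0,robot.current_tool_pos())
robot.line_to(P+[.26],velocity=.12); print(robot.current_contact_force(),robot.current_torque(),robot.current_time_s())
T=vision.grab_frame('top');S=vision.grab_frame('side')
b=cv2.resize(S[60:180,200:330],None,fx=4.5,fy=4.5,interpolation=cv2.INTER_CUBIC);cv2.imwrite('pics/s5.png',b[...,::-1])
E
python3 m.py
```

```text
False [0.44306657 0.3558331  0.12895714]
0.6917340125201858 [-0.83493287 -1.7690692   4.70483836] [0.44299785 0.3562989  0.12923798]
[-0.53321546 -0.21309273 -0.31527263] [0.01206772 0.05299203 0.06292875] 32.75
['top'] [0.4375 0.2316] -23.9 0.81
['side'] [0.4385 0.2311] -24.5 0.355
['top', 'side'] [0.4375 0.2316] -24.0 0.58
['top'] [ 0.4446 -0.0106] 33.8 0.905
['side'] [ 0.4455 -0.0106] 32.1 0.795
['top', 'side'] [ 0.4451 -0.0106] 33.3 0.845
```

View pics/s5.png

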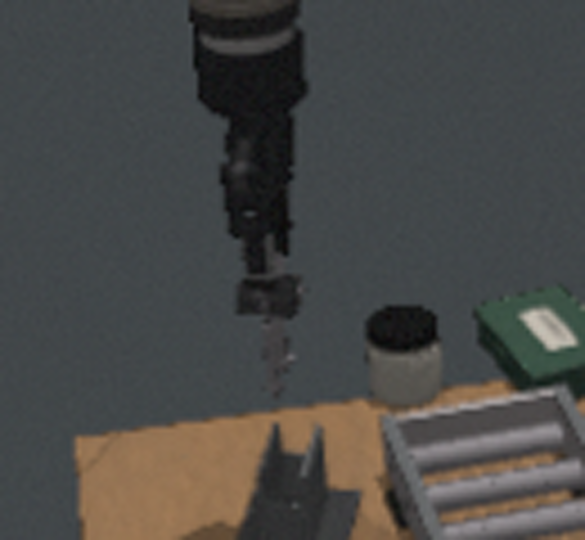

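```bash
cat >> h.py <<'E'
DZ=.1232  # TCP height above pin ends, relaxed
def eyes(r): return np.array(r[:2])+rz(np.radians(r[2]))@[.027,0]
E
python3 - <<'E'
from h import *
print('pin px expected',proj('side',[.443,.356,.26-DZ]))
r=[.4451,-.0107,33.3]; e=eyes(r); print(e)
yw=180+r[2]-360
robot.move_to([*e,DZ+.10],[180,0,yw])
robot.line_to([*e,DZ+.024],velocity=.12)
robot.pause(.2);p=np.array(robot.current_tool_pos()); print(p,p[:2]-e,robot.current_contact_force(),robot.current_time_s(),np.round(robot.current_joint_positions()))
S=vision.grab_frame('side')
# expected pin ends and eye tops
y=rz(np.radians(r[2]))@[0,1]; z=p[2]-DZ
for s in(1,-1): print('pin',proj('side',[*(p[:2]+s*.018*y),z]),'eye',proj('side',[*(e+s*.017*y),.010]))
b=cv2.resize(S[190:265,245:335],None,fx=8,fy=8,interpolation=cv2.INTER_CUBIC);cv2.imwrite('pics/s6.png',b[...,::-1])
E
```

```text
pin px expected [[262.43514039 144.21908654]]
[0.4676668  0.00412362]
[0.46844445 0.00419861 0.14806977] [7.77651404e-04 7.49906013e-05] [-0.18329857 -1.09870342 -1.36818809] 35.2917 [-27.  14.  29. 108.  -8.  59. 129.]
pin [[284.35996757 233.6597453 ]] eye [[284.64121228 237.43486725]]
pin [[292.52516817 239.41323395]] eye [[292.30143192 242.87963032]]
```

View pics/s6.png

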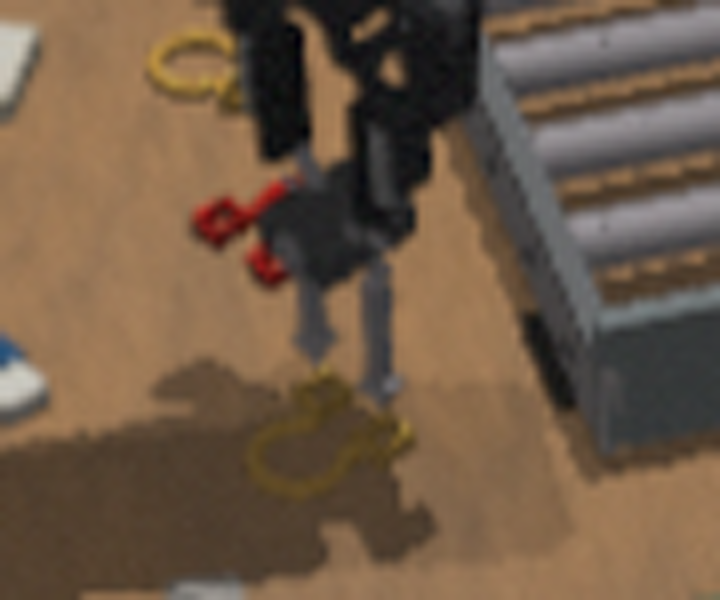

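The pins hover right above the two eyes: pin ends are at (318,362) and (382,400), eyes at (320,390) and (388,430). I'll lower them in.

Run:
```python
from h import *
e=eyes([.4451,-.0107,33.3])
r=robot.line_to([*e,DZ-.006],velocity=.02,f_stop=3)
p=np.array(robot.current_tool_pos()); print(r,p,'pin end z',p[2]-DZ,robot.current_contact_force(),robot.current_time_s())
```

```text
True [0.46766203 0.00431249 0.12453167] pin end z 0.0013316715331492118 [-0.43509537  0.08085025  4.54711384] 36.4
```

```bash
cat >> h.py <<'E'
def swing(o): return np.interp(o,[.2,.353,.55,.73,1.0],[.0173,.0166,.0145,.0114,.004])
def spread(pos,o0,o1,n=7,step=np.zeros(2),force=60):
    """squeeze/release from o0 to o1 keeping the pins' height, shifting by step in all"""
    pos=np.array(pos,float)
    for k in range(1,n+1):
        o=o0+(o1-o0)*k/n; q=pos.copy(); q[:2]+=step*k/n; q[2]+=swing(o)-swing(o0)
        fingers.gripper_to(o,force)
        robot.line_to(q,velocity=.03)
    return q
E
python3 - <<'E'
from h import *
e=eyes([.4451,-.0107,33.3]); p=robot.current_tool_pos()
q=spread([*e,p[2]],.69,.34)
print(q,robot.current_tool_pos(),robot.current_finger_gap(),robot.current_contact_force(),robot.current_time_s())
robot.line_to([e[0],e[1],q[2]+.05],velocity=.06); robot.pause(.2)
print(robot.current_tool_pos(),robot.current_contact_force(),robot.current_torque(),robot.current_time_s())
S=vision.grab_frame('side');b=cv2.resize(S[165:260,250:345],None,fx=6,fy=6,interpolation=cv2.INTER_CUBIC);cv2.imwrite('pics/s7.png',b[...,::-1])
E
```

```text
[0.4676668  0.00412362 0.12910226] [0.46687348 0.00441797 0.12904675] 0.3473610291459568 [-3.49107937  1.53675585  6.89061326] 39.7167
[0.46736365 0.00408209 0.17869884] [ 0.15557371  0.18807329 -2.95552206] [ 0.01670046 -0.01884155 -0.04033486] 40.9
```

View pics/s7.png

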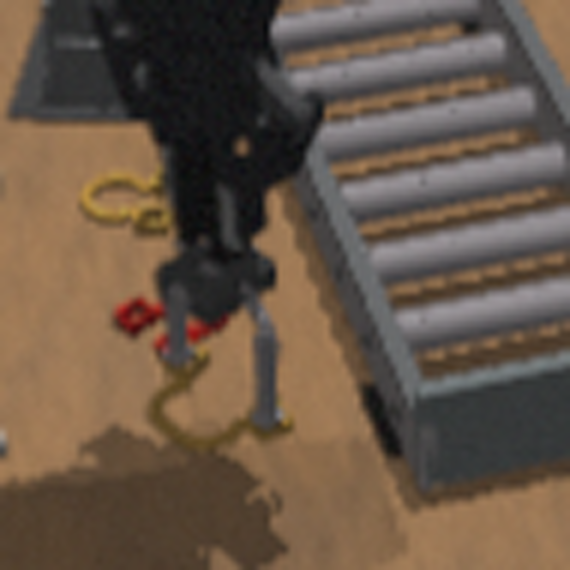

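The ring is spread and hangs level on the pins, clear of the table. Next I'll check where it sits relative to the pins with a spread-ring model in the side image.

```bash
cat >> h.py <<'E'
def heldfit(E,gd,zc,im,th=18):
    """shift of a held spread ring along its gap (s) and sideways (l), mm, from the side view"""
    from scipy.optimize import minimize
    t=np.radians(np.linspace(70,180,40)); a=17.5*np.c_[np.cos(t),np.sin(t)]+[17.5,0]
    up=a@rz(np.radians(th)).T-[17.5,0]; arc=np.r_[up,(up*[1,-1])[::-1]]
    u=proj('side',[*E,zc])[0].round().astype(int); b=(u[0]-24,u[1]-20,u[0]+20,u[1]+24); K=6
    f=im[b[1]:b[3],b[0]:b[2]].astype(float); f/=f.sum(2,keepdims=True)+30; sg=(f[...,0]+f[...,1])/2-f[...,2]
    def R(p):
        w=np.array(E)+((arc+[-20.5+p[0],p[1]])/1e3)@rz(gd).T
        q=proj('side',np.c_[w,np.full(len(w),zc+p[2]/1e3)])
        m=np.zeros((44*K,44*K),np.float32); cv2.polylines(m,[np.round(((q-b[:2]+.5)*K-.5)*16).astype(np.int32)],False,1.,15,cv2.LINE_AA,4)
        return cv2.resize(m,None,fx=1/K,fy=1/K,interpolation=cv2.INTER_AREA)
    def c(p):
        m=R(p); k=cv2.dilate((m>0).astype(np.uint8),np.ones((5,5)))>0
        return -np.corrcoef(m[k],sg[k])[0,1]+.002*p[2]**2
    r=min((minimize(c,[s,0,0],method='Nelder-Mead',options=dict(initial_simplex=np.array([s,0,0])+np.array([[0,0,0],[3,0,0],[0,3,0],[0,0,2.]]))) for s in(-4,0,4)),key=lambda r:r.fun)
    return r.x.round(1),-r.fun
E
python3 - <<'E'
from h import *
S=vision.grab_frame('side'); p=np.array(robot.current_tool_pos())
print(heldfit(p[:2],np.radians(33.3),.053,S), heldfit(p[:2],np.radians(33.3),.053,S,15))
E
```

```text
(array([ 1.2, -0.8,  0. ]), np.float64(0.6897713408788871)) (array([ 0.5, -1.3,  0.2]), np.float64(0.6992830042153282))
```

Run:
```python
from h import *
a=np.radians(4.2); x=rz(a)@[1,0]; t=np.array([.5367,-.3502])+.017*x; print(t)
p=np.array(robot.current_tool_pos())
robot.line_to([p[0],p[1],.27],velocity=.12)
robot.line_to([*t,.27],[180,0,-175.8],velocity=.18)
robot.line_to([*t,.212],velocity=.1); robot.pause(.2)
p=np.array(robot.current_tool_pos()); print(p,p[:2]-t,robot.current_eef_rot(),robot.current_contact_force(),robot.current_time_s(),np.round(robot.current_joint_positions()))
S=vision.grab_frame('side'); print(heldfit(p[:2],a,p[2]-.1275+.002,S))
b=cv2.resize(S[225:365,285:415],None,fx=4.5,fy=4.5,interpolation=cv2.INTER_CUBIC)[:600];cv2.imwrite('pics/s8.png',b[...,::-1])
```

```text
[ 0.55365435 -0.34895495]
[ 0.55399259 -0.34939473  0.2130114 ] [ 0.00033824 -0.00043978] [-1.79933244e+02  8.21035467e-02 -1.75798801e+02] [ 0.60797184  0.57518619 -2.63282911] 45.0083 [  7.  35.  40.  73. -22.  80. 141.]
(array([ 2.2, -1.1, -0.2]), np.float64(0.77503326302242))
```

View pics/s8.png

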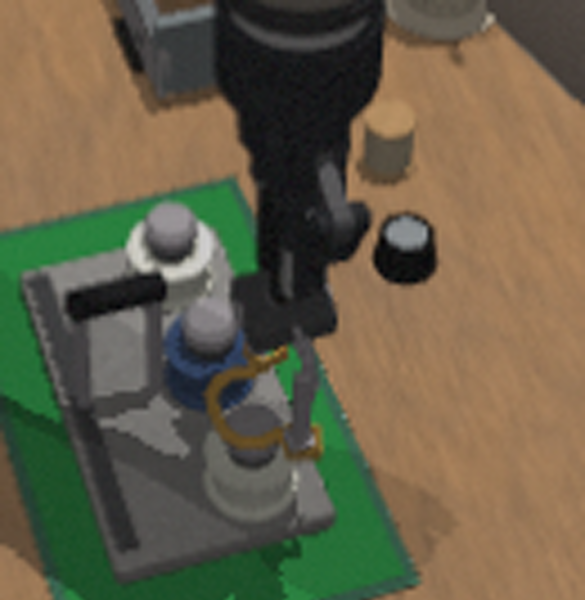

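The ring hangs open right above spindle C, and in the side view the ring's passing point and the spindle axis agree within 0.5 mm. I'll lower it.

Run:
```python
from h import *
a=np.radians(4.2); x=rz(a)@[1,0]; t=np.array([.5367,-.3502])+.017*x
r=robot.line_to([*t,.172],velocity=.025,f_stop=5)
p=np.array(robot.current_tool_pos()); print(r,p,p[:2]-t,robot.current_contact_force(),robot.current_time_s())
```

```text
True [ 0.55367515 -0.3488703   0.17669283] [2.08066866e-05 8.46509917e-05] [-0.12403887 -0.16639685  5.92145174] 46.3333
```

```bash
python3 - <<'E'
from h import *
a=np.radians(4.2); x=rz(a)@[1,0]; t=np.array([.5367,-.3502])+.017*x; z=.1772
robot.line_to([*(t+.0025*x),z],velocity=.02); print(robot.current_contact_force())
q=spread([*(t+.0025*x),z],.347,.69,n=8,step=.0035*x)
print(q,robot.current_tool_pos(),robot.current_finger_gap(),robot.current_contact_force(),robot.current_torque())
robot.line_to([q[0],q[1],q[2]+.012],velocity=.02); print(robot.current_contact_force())
robot.line_to([q[0],q[1],.27],velocity=.12)
robot.move_to([.42,.13,.28],[180,0,180])
print(robot.current_time_s())
T=vision.grab_frame('top');S=vision.grab_frame('side')
A=cv2.resize(T[190:270,380:490],None,fx=4,fy=4,interpolation=cv2.INTER_CUBIC);B=cv2.resize(S[260:360,300:390],None,fx=3.2,fy=3.2,interpolation=cv2.INTER_CUBIC)
c=np.zeros((320,A.shape[1]+B.shape[1],3),np.uint8);c[:,:A.shape[1]]=A;c[:B.shape[0],A.shape[1]:]=B;cv2.imwrite('pics/c9.png',c[...,::-1])
E
python3 m.py
```

```text
[ 0.79898123  0.8845331  -0.35824241]
[ 0.55963823 -0.34851552  0.17266144] [ 0.5592203  -0.3487819   0.17252115] 0.6886711949075806 [ 0.40941968  0.13877742 -1.0986999 ] [-0.09857409 -0.18183333 -0.04671606]
[-0.10539534  0.61542042 -1.16122843]
53.8417
['top'] [ 0.5403 -0.3663] 4.6 0.519
['side'] [ 0.5707 -0.3435] 196.0 0.352
['top', 'side'] [ 0.5924 -0.3404] 142.1 0.217
['top'] [0.4581 0.2564] -4.0 0.324
['side'] [0.4379 0.2315] -25.2 0.352
['top', 'side'] [0.4666 0.2262] -12.2 0.251
['top'] [0.4663 0.2264] -56.1 0.403
['side'] [0.4403 0.2316] -194.1 0.367
['top', 'side'] [0.4664 0.227 ] -53.9 0.29
```

View pics/c9.png

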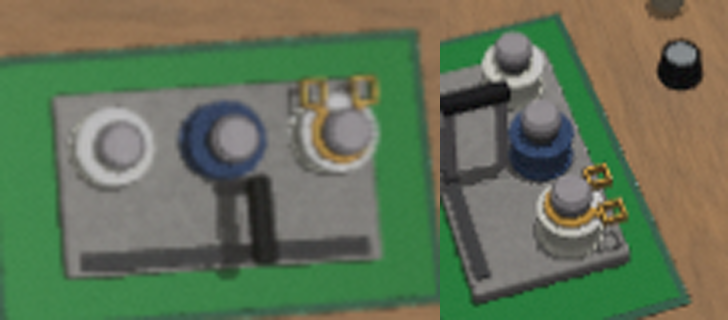

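The ring is seated around spindle C, with brass in the groove under the head and its eyes outward. Next I'll move aside to re-measure the second ring.

```bash
python3 - <<'E'
from h import *
robot.move_to([.58,.40,.30],[180,0,170]); print(robot.current_time_s())
E
python3 m.py
```

```text
55.2417
['top'] [ 0.5398 -0.3667] 4.6 0.522
['side'] [ 0.5707 -0.3435] -164.7 0.352
['top', 'side'] [ 0.5913 -0.3409] 140.0 0.218
['top'] [0.4375 0.2317] -24.1 0.797
['side'] [0.4385 0.2312] -24.9 0.352
['top', 'side'] [0.4375 0.2316] -23.8 0.572
```

Run:
```python
from h import *
g=[.438,.2315,-24.2]; e=eyes(g); print(e)
robot.move_to([*e,DZ+.10],[180,0,180+g[2]])
robot.line_to([*e,DZ+.022],velocity=.12); robot.pause(.2)
r=robot.line_to([*e,DZ-.006],velocity=.02,f_stop=3)
p=np.array(robot.current_tool_pos()); print(r,p,p[:2]-e,'pin end z',p[2]-DZ,robot.current_contact_force(),robot.current_time_s())
if r and p[2]-DZ<.004:
    q=spread([*e,p[2]],.69,.34)
    print(robot.current_tool_pos(),robot.current_finger_gap(),robot.current_contact_force())
    robot.line_to([e[0],e[1],q[2]+.05],velocity=.06); robot.pause(.2)
    p=np.array(robot.current_tool_pos()); print(q,p,robot.current_contact_force(),robot.current_torque(),robot.current_time_s())
    S=vision.grab_frame('side'); print(heldfit(p[:2],np.radians(g[2]),p[2]-q[2]+.003,S))
```

```text
[0.46262724 0.22043208]
True [0.46258224 0.22042377 0.1245841 ] [-4.49985588e-05 -8.30892347e-06] pin end z 0.0013840961133436969 [0.77428125 0.09390369 4.22027816] 58.225
[0.46197415 0.2199006  0.1291243 ] 0.3411269835038803 [-2.62662846 -2.05792472  5.86691782]
[0.46262724 0.22043208 0.12915468] [0.46236    0.2203339  0.17873409] [-0.82597055 -0.93050256 -1.5993771 ] [ 0.03536669 -0.07418545 -0.00368526] 62.7333
(array([ 2.4,  0.6, -0.5]), np.float64(0.44851752306643533))
```

Run:
```python
from h import *
a=np.radians(4.2); x=rz(a)@[1,0]; t=np.array([.5260,-.1998])+.017*x; print(t)
p=np.array(robot.current_tool_pos())
robot.line_to([p[0],p[1],.27],velocity=.12)
robot.line_to([*t,.27],[180,0,-175.8],velocity=.18)
robot.line_to([*t,.212],velocity=.1); robot.pause(.2)
p=np.array(robot.current_tool_pos()); S=vision.grab_frame('side')
print(p[:2]-t,robot.current_contact_force(),robot.current_time_s(),heldfit(p[:2],a,p[2]-.1275+.002,S))
b=cv2.resize(S[195:305,285:395],None,fx=5,fy=5,interpolation=cv2.INTER_CUBIC);cv2.imwrite('pics/s10.png',b[...,::-1])
```

```text
[ 0.54295435 -0.19855495]
[ 0.00046312 -0.00033974] [ 7.49643786e-04  6.18133700e-01 -1.74264061e+00] 67.1917 (array([ 1.9, -1.5, -0. ]), np.float64(0.6283118228159742))
```

View pics/s10.png

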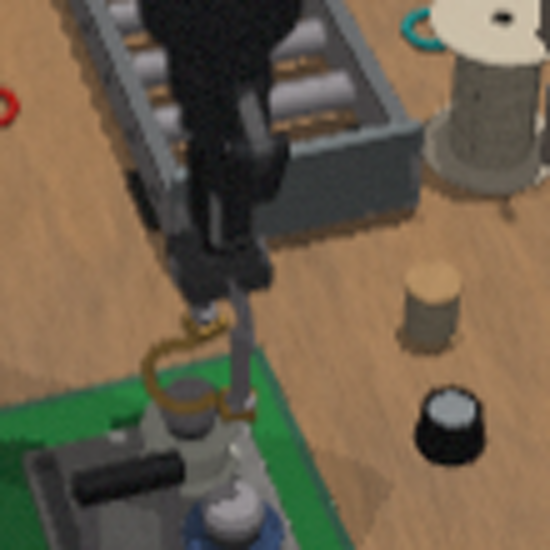

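The ring is held open centred over spindle A, and the fit is the same as before, so I'll lower and release it the same way.

Run:
```python
from h import *
a=np.radians(4.2); x=rz(a)@[1,0]; t=np.array([.5260,-.1998])+.017*x
r=robot.line_to([*t,.172],velocity=.025,f_stop=5)
p=np.array(robot.current_tool_pos()); print(r,p,p[:2]-t,robot.current_contact_force(),robot.current_time_s())
if r and p[2]<.180:
    z=p[2]+.0005
    robot.line_to([*(t+.0025*x),z],velocity=.02)
    q=spread([*(t+.0025*x),z],.343,.69,n=8,step=.0035*x)
    print(robot.current_finger_gap(),robot.current_contact_force())
    robot.line_to([q[0],q[1],q[2]+.012],velocity=.02); print(robot.current_contact_force())
    robot.line_to([q[0],q[1],.27],velocity=.12)
    # back over the stand
    robot.move_to([.4424,.3555,.26],[180,0,162.7]); robot.pause(.3)
    print(robot.current_tool_pos(),robot.current_eef_rot(),robot.current_time_s())
    T=vision.grab_frame('top');S=vision.grab_frame('side')
    A=cv2.resize(T[190:270,380:490],None,fx=3.4,fy=3.4,interpolation=cv2.INTER_CUBIC);B=cv2.resize(S[100:370,235:390],None,fx=2.2,fy=2.2,interpolation=cv2.INTER_CUBIC)
    c=np.zeros((B.shape[0],A.shape[1]+B.shape[1],3),np.uint8);c[:A.shape[0],:A.shape[1]]=A;c[:,A.shape[1]:]=B;cv2.imwrite('pics/c11.png',c[...,::-1])
    for n,im in(('top',T),('side',S)):
        k,l,st,ce=cv2.connectedComponentsWithStats(brass(im)); print(n,[(st[i,4],ce[i].round(0).tolist()) for i in range(1,k) if st[i,4]>8])
```

```text
True [ 0.54318775 -0.19850022  0.17660669] [2.33408179e-04 5.47256842e-05] [-0.94750909 -0.30271357  5.49042696] 68.475
0.6898517239652373 [0.04850265 0.00785443 0.08975172]
[ 0.23820325 -0.50146988 -1.3131862 ]
[0.44278695 0.35499099 0.26003189] [-1.79998476e+02  7.65686809e-03  1.62638967e+02] 76.5
top [(np.int32(11), [590.0, 57.0]), (np.int32(19), [604.0, 126.0]), (np.int32(71), [624.0, 131.0]), (np.int32(18), [471.0, 212.0]), (np.int32(40), [460.0, 222.0]), (np.int32(31), [404.0, 227.0])]
side [(np.int32(21), [330.0, 270.0]), (np.int32(67), [327.0, 281.0]), (np.int32(20), [349.0, 314.0]), (np.int32(83), [344.0, 326.0])]
```

Run:
```python
from h import *
P=[.4426,.3558]
robot.line_to(P+[.15],[180,0,162.7],velocity=.1)
r=robot.line_to(P+[.124],velocity=.02,f_stop=3); p=robot.current_tool_pos(); print(r,p,robot.current_contact_force())
if r and p[2]<.132:
    fingers.gripper_to(.85); fingers.gripper_to(1.0); robot.pause(.2)
    robot.line_to(P+[.26],velocity=.12)
    robot.move_to([.55,.1,.35],[180,0,175]); robot.pause(.5)
    print(robot.current_time_s(),robot.current_contact_force())
    T=vision.grab_frame('top');S=vision.grab_frame('side')
    A=cv2.resize(T[190:270,380:490],None,fx=3.4,fy=3.4,interpolation=cv2.INTER_CUBIC);A2=cv2.resize(T[228:285,165:240],None,fx=4,fy=4,interpolation=cv2.INTER_CUBIC)
    B=cv2.resize(S[120:370,235:390],None,fx=2.4,fy=2.4,interpolation=cv2.INTER_CUBIC)
    c=np.zeros((600,A.shape[1]+B.shape[1],3),np.uint8);c[:A.shape[0],:A.shape[1]]=A;c[300:300+A2.shape[0],:A2.shape[1]]=A2;c[:,A.shape[1]:]=B;cv2.imwrite('pics/c12.png',c[...,::-1])
```

```text
True [0.44286374 0.35563147 0.12976362] [ 0.7337962  -0.04931841  3.16079164]
82.4417 [-0.29926217  0.52726629  0.38504106]
```

View pics/c12.png

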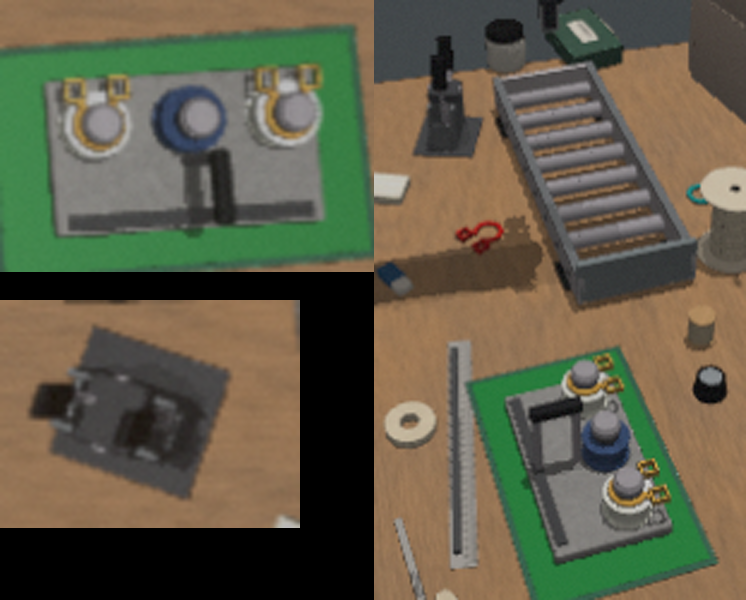

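Both rings are seated on the white spools, the pliers are upright in the stand, and the bobbin and loupe stand where they were. No other brass ring is visible.

```bash
python3 -c "
from h import *
workorder.close_job(); print(robot.current_time_s())"
```

```text
the job is handed in; nothing more can be done
the job is handed in; nothing more can be done
```

The job is done and handed in, at about 82 s on the robot's clock at the last check.

- **Carrier:** I rolled it to the end stop with its handle loosely caged between the fingers, and the push force rose to about 8 N against the bumper. I then lifted it by its handle and set it flat on the mat, lengthwise, at about 4° yaw like the mat.
- **Rings:** Only two brass rings were on the table, so I left out the red and turquoise look-alikes. I spread each ring with the pliers and seated them on spindles C and A.
- **Pliers:** They are back in their stand, upright.

**Last checks:**
- The final top and side pictures show both rings in their grooves with the eyes outward, the carrier wholly on the mat, and the loupe and bobbin not visibly moved.
- Rings touched down at a TCP height of about 0.1767 m, against 0.177 m expected. The pliers seated at 0.1298 m, against 0.1292 m when first gripped.

**Disagreements:**
- The side-view measurement of spindle A was about 6 mm off the top view. I used the top view and the expected position instead, and the ring went on.
- The side-view fit of the second ring had a low score but gave the same place as the top view.
- While rolling the carrier, the first light force stops tripped at once on contact. I pushed again with a higher limit to make sure it was against the stop.

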